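Sort potatoes, onions and a seasoning pot off the chopping board

ROBOT

A 6-joint arm with a two-finger parallel gripper is mounted at the origin on the work surface. World frame = base frame: x ahead of the robot, y to its left, z up, the work surface at z = 0. Lengths are in m, angles in degrees, forces in N, time in s.
With the tool pointing down it reaches from about 0.4 to 0.825 m from the base axis. Payload 7 kg.
Tool frame: the origin (TCP) lies midway between the tips of the shut fingers; the grasp point (between the pads) lies 19 mm behind it (r.grip_point_offset is the z of the grasp point in the tool frame, in m); z points along the fingers, y is the line along which they close (so a half turn about z gives the same grasp; the last joint's range is limited). The gripper opens to 88 mm and grips with 3 to 60 N. Pads are 19 mm wide; open, the fingers measure 130 mm over their backs; the gripper's body (78 mm by 193 mm) begins 47 mm behind the grasp point.
Start: joints at [-57.405, 20.546, 0.682, 0, -70.136, -16.507], TCP at [0.187, -0.649, 0.227] pointing down, gripper open.
Joint ranges: [-176.03, 176.03], [-82.01, 121.73], [-58.28, 71.71], [-173.87, 95.51], [-174.79, -0.11], [-173.66, 173.66]. Speed limits (degrees/s): [136.94, 136.94, 172.46, 180, 180, 180].

INTERFACE

Orientations are given as [roll, pitch, yaw] about the fixed x, y, z axes, in that order (R = Rz(yaw) Ry(pitch) Rx(roll)).
In Python, from plant import r, viewer, recognise, outline_of, pinpoint gives the robot as it stands.
- The arm moves only by the tool move_arm, never from a script. Its argument "targets" is a list of rows, each a list of 2 entries, a list of its own where there are three numbers: the shift along the tool's x, y, z in cm, then the turn, a rotation vector about the tool's x, y, z in rad. A call has 1 to 5 rows; each row is the pose to reach, as a shift and turn from the pose commanded when the call began, along the tool's axes at that moment; what a row does not reach only later rows make up. A row lasts 1/8 s, in which the tool goes at most 62.5 mm and 10.7 degrees, less where a joint would pass 70% of its speed; a pose out of reach is approached as far as the arm can. A call with a gripper value outside its range is refused whole. "jaw" is the finger opening in cm, from 0 to 8.76, set as the call begins (left out, the last holds). The fingers move at their own pace and stop on an object; "squeeze" is the grip in N (left out, the last holds). Time passes only in rows, so rows that repeat a pose let the fingers close. It gives the time, the measured TCP pose, the force, the opening and the grip force at its end, in the units of the state.
- r.get_state(): the state, without advancing time (a new reading comes with each control period).
- viewer.capture(name): name is "scene" or "top" or "wrist"; returns a dict with "image" (420x560x3 uint8, blue, green, red), "intrinsics" (3x3 intrinsics, pixels), "camera_from_world" (4x4, takes a point from world to camera coordinates). Camera axes: x right, y up, looking along -z (the intrinsics and any distortion apply to the point x, -y, -z); pixel columns grow to the right and rows downward; lengths in m; the calibration is good to about 2 mm. The wrist camera is an equidistant fisheye: a pixel r from the principal point sees the ray r / f radians off the axis. A picture is of the moment at which its call begins. There is no depth.
- r.close_job(): hands the job in; it is judged then, once.
Trained networks look in the newest picture that a camera, given by its name, has taken for a name from the list of things; names that differ only in an ending like _2 or _b are one class to them, and where a whole thing is asked for, a point or a joint stands for the part that bears it (a point fixed in the world has none). Each returns a list of dicts, best first, with "score" (0 to 1); they miss things now and then, are a little off and sometimes report something else, mostly with a low value. They report only what shows in the picture. A call takes as long as a camera call.
- recognise(label, camera): "box" ([left, top, right, bottom] in pixels, round what is visible of it).
- outline_of(label, camera): "mask" (420x560 bool, what is visible of it) and "box" ([left, top, right, bottom] in pixels, round what is visible of it).
- pinpoint(label, camera): "location" ([row, column] in pixels: a listed point, or the origin of a listed thing).
The state is a dict: "time_s": time; "joints": joint angles; "qd": joint speeds; "joint_torque": joint torques, N m; "tcp_pos": TCP position; "eef_rot": TCP orientation; "contact_force": force on the tool from outside, world axes, zero at the start; "moment": the same for the moment, N m; "gripper_width": finger opening in m; "gripper_force": force on a finger pad.
Only numpy, scipy, OpenCV 4.12 (cv2) and the standard library are available. Lean on these libraries where they do the work, as an engineer would, in place of code of your own. Each camera call takes 0.05 s, during which the arm holds its last target. There are 200 camera calls.

TASK

Sort what is left on the chopping board so the cooking class can start cutting: put both potatoes into the pink tray and both red onions into the white tray, each resting on the tray's floor and none on top of another, and stand the red-lidded seasoning pot upright in the gap between the green-lidded and the blue-lidded pot in the wooden rack, fully down and without shifting those two. Set each thing down rather than dropping it, and let go of everything.

Things in the scene. Friction and masses are not known exactly. Their poses are not given: they have to be found in the camera images.
- potato_big: a tan potato, 86 mm long (its own x axis), 58 mm wide (y) and 50 mm tall (z), lying on a flat underside with its long axis within 0.45 rad of world x; origin at its middle, half its height above what it lies on. It starts on the white chopping board (fixed, 240 x 420 mm, top 15 mm above the table)
- potato_small: a tan potato, 74 mm long (its own x axis), 52 mm wide (y) and 46 mm tall (z), lying on a flat underside with its long axis within 0.45 rad of world x; origin at its middle, half its height above what it lies on. Potatoes, onions, red-lidded pot and a small steel bowl (68 mm wide, 32 mm tall, to stay) stand on the board in any order in two staggered rows, 85 mm apart in x, 120 (at least 100) mm from middle to middle in y
- onion_big: a dark red-purple onion, 66 mm across at its widest, standing on its flat root end on the chopping board, a pale stub of stem on top (ending 69 mm above the root end); origin on its axis at the widest height, 29 mm above the root end; z along the axis, up
- onion_small: a dark red-purple onion, 58 mm across at its widest, standing on its flat root end on the chopping board, a pale stub of stem on top (ending 60 mm above the root end); origin on its axis at the widest height, 25.5 mm above the root end; z along the axis, up
- pot_red: a white square seasoning pot with a closed red lid, 54 x 54 mm and 64 mm tall, standing on the chopping board, its sides turned up to about 0.4 rad from the world axes; the lid is fixed shut; which way its four sides face does not matter; origin at the centre of its underside, z up
- tray_pink: pink open plastic tray, 160 mm (its x) by 220 mm (its y) and 50 mm tall outside, walls and floor 4 mm thick, fixed, empty at the start; its x axis is within 0.1 rad of world x; origin at the centre of its underside. The place for the potatoes. The two trays and the rack stand left of, right of and beyond the board, any of them in any of these places
- tray_white: white open plastic tray, 160 mm (its x) by 220 mm (its y) and 50 mm tall outside, walls and floor 4 mm thick, fixed, empty at the start; its x axis is within 0.1 rad of world x; origin at the centre of its underside. The place for the onions. The two trays and the rack stand left of, right of and beyond the board, any of them in any of these places
- pot_rack: low wooden rack, fixed: base 78 mm (its x) by 191 mm (its y), its top 8 mm above the table; a rim 6 mm wide, 66 x 179 mm inside, rises to 23 mm above the table. Three pots fit in a row along its y, which is within 0.15 rad of world y. The end places are taken; the middle one, centred on the origin, is empty, 68 mm wide along y. Origin: centre of the underside
- pot_green: seasoning pot like the red-lidded one but with a green lid, standing loose at one end of the rack (either end), 61 mm from the rack's centre along its y, with at most 3 mm of play; origin at the centre of its underside. To be left as it stands
- pot_blue: seasoning pot like the red-lidded one but with a blue lid, standing loose at one end of the rack (either end), 61 mm from the rack's centre along its y, with at most 3 mm of play; origin at the centre of its underside. To be left as it stands

How it is judged (in metres and radians):
At the end, for the whole second after the job is handed in: Both potatoes inside the pink tray and both onions inside the white one, middles below 55 mm above the table; red-lidded pot within 12 mm of the gap's centre, underside below 14 mm, tilt under 0.1 rad; all at rest; green and blue pots upright, within 12 mm of their start (x of potato_big in the frame of tray_pink between -0.076 and 0.076 m and y of potato_big in the frame of tray_pink between -0.106 and 0.106 m and height (world z) of each of potato_big, potato_small, onion_big, onion_small below 0.055 m and linear speed of each of potato_big, potato_small, onion_big, onion_small, pot_red below 0.03 m/s and x of potato_small in the frame of tray_pink between -0.076 and 0.076 m and y of potato_small in the frame of tray_pink between -0.106 and 0.106 m and x of onion_big in the frame of tray_white between -0.076 and 0.076 m and y of onion_big in the frame of tray_white between -0.106 and 0.106 m and x of onion_small in the frame of tray_white between -0.076 and 0.076 m and y of onion_small in the frame of tray_white between -0.106 and 0.106 m and horizontal distance between pot_red and pot_rack below 0.012 m and height (world z) of pot_red below 0.014 m and angle between each of pot_red, pot_green, pot_blue's own z axis and vertical below 0.1 rad and distance of each of pot_green, pot_blue from where it was at the start of the episode below 0.012 m); the robot touches nothing.
It fails at once if the green-lidded pot is knocked over, lifted out or shifted by more than 15 mm (distance of pot_green from where it was at the start of the episode above 0.015 m or angle between pot_green's own z axis and vertical above 0.3 rad).
It fails at once if the blue-lidded pot is knocked over, lifted out or shifted by more than 15 mm (distance of pot_blue from where it was at the start of the episode above 0.015 m or angle between pot_blue's own z axis and vertical above 0.3 rad).
It fails at once if a potato or an onion is dropped or thrown into its tray, or the red-lidded pot into the rack (faster than 0.9 m/s there, a fall of some 40 mm) ((horizontal distance between potato_big and tray_pink below 0.1 m and height (world z) of potato_big below 0.06 m and linear speed of potato_big above 0.9 m/s) or (horizontal distance between potato_small and tray_pink below 0.1 m and height (world z) of potato_small below 0.06 m and linear speed of potato_small above 0.9 m/s) or (horizontal distance between onion_big and tray_white below 0.1 m and height (world z) of onion_big below 0.06 m and linear speed of onion_big above 0.9 m/s) or (horizontal distance between onion_small and tray_white below 0.1 m and height (world z) of onion_small below 0.06 m and linear speed of onion_small above 0.9 m/s) or (horizontal distance between pot_red and pot_rack below 0.04 m and height (world z) of pot_red below 0.06 m and linear speed of pot_red above 0.9 m/s)).
It also fails if it takes over 141 s, if anything falls off the work surface, if the arm or the gripper's body presses on something with over 40 N, if the wrist force passes 120 N, or if a joint passes its speed limit or range.

## Working session

There is one attempt and no reset: what is moved stays moved. The work goes in short steps, Python scripts to look and compute and a tool call to move; the robot and the scene stay as the last step left them, time stands still between calls to the robot, and variables do not carry over. Pictures are saved under pics/ and viewed, at most 14 in all, crops included, and the job is handed in when it is done.

Besides the shell and the picture viewer there is one more tool, called after "Emit:" as name(argument=value, ...) on one line, values as JSON. move_arm: Moves the arm, as the interface text tells. Its arguments: {"type":"object","properties":{"targets":{"type":"array","items":{"type":"array"}},"jaw":{"type":"number"},"squeeze":{"type":"number"}},"required":["targets"]}

```bash
mkdir -p pics; ls; python3 - <<'E'
from plant import r,viewer,recognise,outline_of,pinpoint
import cv2
s=r.get_state();print(s)
for c in ("scene","top"):
    d=viewer.capture(c);cv2.imwrite(f"pics/{c}0.png",d["image"]);print(c,d["intrinsics"],d["camera_from_world"])
    for l in "potato_big potato_small onion_big onion_small pot_red tray_pink tray_white pot_rack pot_green pot_blue".split():
        print(l,[(round(x["score"],2),[round(float(v)) for v in x["location"]]) for x in pinpoint(l,c)[:3]],[(round(x["score"],2),[round(float(v)) for v in x["box"]]) for x in recognise(l,c)[:2]])
E
```

```text
pics
{'time_s': 0.0, 'joints': array([-5.74045174e+01,  2.05916411e+01,  6.33889667e-01, -2.02287136e-02,
       -7.01369515e+01, -1.65069353e+01]), 'qd': array([ 0.07342305,  0.0375096 , -0.07503158, -0.02917488, -0.12140594,
        0.15457804]), 'joint_torque': array([ 1.62617314e-03, -5.82720315e+01,  2.93067920e+01,  6.99747339e+00,
        6.91502384e-03, -1.48123891e-04]), 'tcp_pos': array([ 0.18689327, -0.64809403,  0.22562092]), 'eef_rot': array([ 1.79903797e+02, -8.67818068e-03, -1.63918334e+02]), 'contact_force': array([ 0.44533222, -0.18335978,  0.08369923]), 'moment': array([-0.00083777, -0.01034828,  0.00246114]), 'gripper_force': 0.0, 'gripper_width': 0.08789468888700436}
scene [[491.28450221   0.         275.01196792]
 [  0.         491.28450221 202.35704713]
 [  0.           0.           1.        ]] [[-0.16598477  0.98612139 -0.00369657  0.10634187]
 [-0.85443333 -0.14194539  0.49979514  0.45877276]
 [ 0.49233397  0.08611686  0.86613576 -1.74832727]
 [ 0.          0.          0.          1.        ]]
potato_big [(0.76, [198, 332])] [(0.87, [320, 186, 339, 216]), (0.
[... 1004 characters left out ...]
    0.          1.        ]]
potato_big [(0.98, [226, 231]), (0.5, [220, 391])] [(0.91, [219, 212, 241, 244])]
potato_small [(0.81, [248, 338])] [(0.81, [329, 236, 347, 263])]
onion_big [(0.81, [221, 268])] []
onion_small [(0.9, [252, 293])] [(0.54, [284, 242, 307, 263])]
pot_red [(0.83, [257, 251]), (0.58, [228, 230])] [(0.91, [242, 246, 263, 266])]
tray_pink [(0.68, [166, 291]), (0.39, [255, 252])] [(0.9, [243, 133, 335, 197])]
tray_white [(0.85, [226, 153])] [(0.77, [101, 193, 194, 252])]
pot_rack [(0.76, [216, 411])] [(0.66, [376, 201, 450, 234])]
pot_green [(0.83, [218, 391])] [(0.69, [384, 207, 404, 229])]
pot_blue [(0.71, [219, 428]), (0.41, [252, 336])] [(0.97, [419, 207, 452, 230])]
```

```bash
cat > h.py <<'E'
from plant import r,viewer,recognise,outline_of,pinpoint
import cv2,numpy as np
def ray(d,row,col):
    K=d["intrinsics"];T=np.array(d["camera_from_world"]);
    x=(col-K[0][2])/K[0][0];y=(row-K[1][2])/K[1][1]
    if d.get("fish"):
        t=np.hypot(x,y);k=np.sinc(0) if t<1e-9 else np.sin(t)/t;v=np.array([x*k,-y*k,-np.cos(t)])
    else: v=np.array([x,-y,-1.])
    R=T[:3,:3];return -R.T@T[:3,3],R.T@v
def at(d,row,col,z):
    o,v=ray(d,row,col);return (o+v*(z-o[2])/v[2])[:2]
def proj(d,p):
    K=d["intrinsics"];T=np.array(d["camera_from_world"]);q=T[:3,:3]@np.array(p)+T[:3,3];v=np.array([q[0],-q[1],-q[2]])
    if d.get("fish"):
        n=np.hypot(v[0],v[1]);a=np.arctan2(n,v[2]);v=v[:2]/max(n,1e-9)*a
    else: v=v[:2]/v[2]
    return np.array([K[0][0]*v[0]+K[0][2],K[1][1]*v[1]+K[1][2]])
E
python3 - <<'E'
from h import *
Z=dict(potato_big=.04,potato_small=.038,onion_big=.044,onion_small=.0405,pot_red=.015,tray_pink=0,tray_white=0,pot_rack=0,pot_green=.008,pot_blue=.008)
d=viewer.capture("top")
for l,z in Z.items():
    o=pinpoint(l,"top")
    m=outline_of(l,"top")
    for x in o[:2]: print(l,round(x["score"],2),at(d,*x["location"],z).round(3))
    for x in m[:1]:
        M=x["mask"];ys,xs=np.nonzero(M);rr=cv2.minAreaRect(np.c_[xs,ys].astype(np.float32));print("   mask",round(x["score"],2),M.sum(),at(d,ys.mean(),xs.mean(),z).round(3),rr)
im=cv2.resize(d["image"][120:280,90:470],None,fx=2.1,fy=2.1,interpolation=cv2.INTER_CUBIC);cv2.imwrite("pics/t1.png",im)
s=viewer.capture("scene");im=cv2.resize(s["image"][130:300,110:470],None,fx=2.2,fy=2.2,interpolation=cv2.INTER_CUBIC);cv2.imwrite("pics/s1.png",im)
E
```

```text
potato_big 0.62 [0.538 0.143]
   mask 0.66 504 [0.534 0.145] ((230.0, 227.0), (30.0, 20.0), 90.0)
potato_small 0.83 [ 0.46 -0.15]
   mask 0.75 362 [ 0.46 -0.15] ((337.5, 251.0), (24.0, 17.0), 90.0)
onion_big 0.92 [0.547 0.036]
   mask 0.86 455 [0.542 0.035] ((270.5, 222.0), (22.0, 23.0), 90.0)
onion_small 0.89 [ 0.461 -0.025]
onion_small 0.3 [ 0.544 -0.361]
   mask 0.85 296 [ 0.459 -0.026] ((293.5, 252.0), (18.0, 19.0), 90.0)
pot_red 0.63 [0.456 0.087]
   mask 0.65 372 [ 0.46  -0.027] ((293.5, 252.0), (20.0, 21.0), 90.0)
tray_pink 0.97 [ 0.706 -0.03 ]
   mask 0.9 5087 [ 0.717 -0.028] ((290.4664611816406, 163.38018798828125), (60.29036331176758, 90.7593994140625), 86.90594482421875)
tray_white 0.81 [0.547 0.36 ]
   mask 0.68 5400 [0.547 0.383] ((148.0, 225.0), (62.0, 92.0), 90.0)
pot_rack 0.63 [ 0.555 -0.368]
   mask 0.64 979 [ 0.544 -0.366] ((411.214111328125, 218.35214233398438), (29.017227172851562, 68.92249298095703), 87.99044799804688)
pot_green 0.73 [ 0.548 -0.303]
pot_green 0.68 [0.453 0.084]
   mask 0.74 480 [ 0.552 -0.312] ((392.0, 217.0), (20.0, 24.0), 90.0)
pot_blue 0.86 [ 0.543 -0.416]
pot_blue 0.34 [ 0.456 -0.154]
   mask 0.95 527 [ 0.55  -0.437] ((436.0, 216.5), (21.0, 26.0), 90.0)
```

View pics/t1.png

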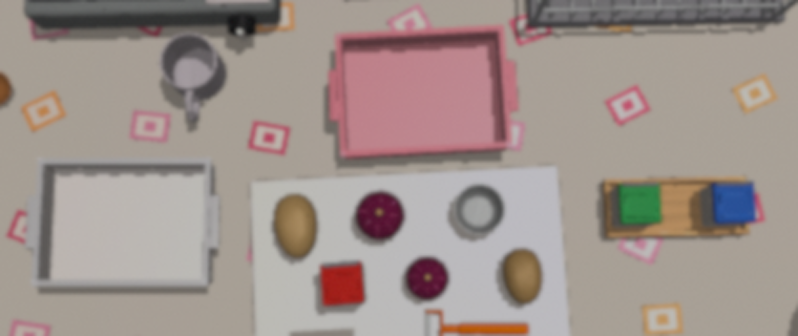

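View pics/s1.png

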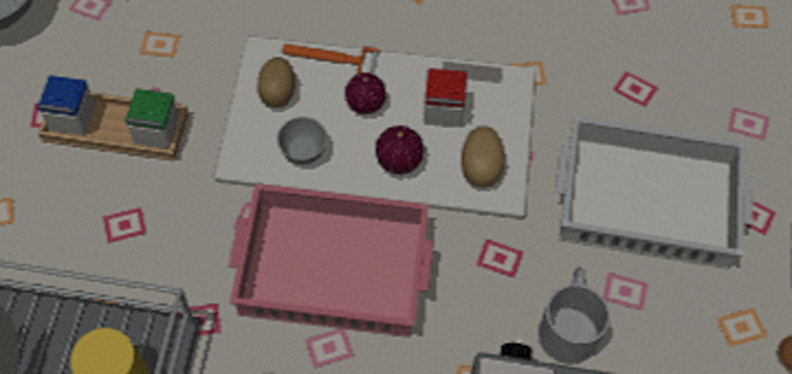

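```bash
cat >> h.py <<'E'
import json,sys
def cap(n,f=None):
    d=dict(viewer.capture(n));d["fish"]=n=="wrist"
    if f: cv2.imwrite(f,d["image"])
    return d
def load():
    try: return json.load(open("pose.json"))
    except Exception: return [.187,-.649,.227,-163.92]
def plan(*wps,step=.058,ds=10.):
    """absolute waypoints (x,y,z,yaw deg) -> rounded tool-frame rows, calls of 5; stores the commanded pose"""
    p=np.array(load(),float);path=[]
    for w in wps:
        w=np.array(w,float);n=max(1,int(np.ceil(max(np.linalg.norm(w[:3]-p[:3])/step,abs(w[3]-p[3])/ds))))
        path+=[p+(w-p)*(i+1)/n for i in range(n)];p=w
    c=np.array(load(),float)
    for i in range(0,len(path),5):
        a=np.radians(c[3]);R=np.array([[np.cos(a),np.sin(a),0],[np.sin(a),-np.cos(a),0],[0,0,-1]])
        rows=[]
        for q in path[i:i+5]:
            s=(R.T@(q[:3]-c[:3])*100).round(1);t=round(float(np.radians(c[3]-q[3])),3)
            rows.append([s.tolist(),[0,0,t]])
        print(json.dumps(rows))
        c=np.r_[c[:3]+R@s/100,c[3]-np.degrees(t)]
    json.dump(c.tolist(),open("pose.json","w"));print("end",c.round(4))
E
python3 - <<'E'
from h import *
d=cap("wrist");T=d["camera_from_world"];print(d["intrinsics"],(-T[:3,:3].T@T[:3,3]),T[:3,:3].round(2))
plan((.47,-.25,.36,-135),(.5,-.15,.36,-100))
E
```

```text
[[325.1922621    0.         280.32768979]
 [  0.         325.1922621  205.16108132]
 [  0.           0.           1.        ]] [ 0.1052022  -0.67220543  0.3832532 ] [[-0.28  0.96 -0.  ]
 [-0.91 -0.26 -0.31]
 [-0.3  -0.08  0.95]]
[[[-4.2, 3.4, -1.5], [0, 0, -0.056]], [[-8.5, 6.8, -3.0], [0, 0, -0.112]], [[-12.7, 10.2, -4.4], [0, 0, -0.168]], [[-17.0, 13.6, -5.9], [0, 0, -0.224]], [[-21.2, 16.9, -7.4], [0, 0, -0.28]]]
[[[-5.1, 2.1, -1.5], [0, 0, -0.056]], [[-10.1, 4.2, -2.9], [0, 0, -0.113]], [[-15.1, 6.3, -4.4], [0, 0, -0.169]], [[-20.1, 8.4, -5.9], [0, 0, -0.225]], [[-22.1, 10.1, -5.9], [0, 0, -0.377]]]
[[[-2.5, 0.9, 0.0], [0, 0, -0.153]], [[-4.9, 1.7, 0.0], [0, 0, -0.306]], [[-7.4, 2.6, 0.0], [0, 0, -0.459]]]
end [  0.5002  -0.1498   0.36   -99.9779]
```

Emit:
move_arm(targets=[[[-4.2, 3.4, -1.5], [0, 0, -0.056]], [[-8.5, 6.8, -3.0], [0, 0, -0.112]], [[-12.7, 10.2, -4.4], [0, 0, -0.168]], [[-17.0, 13.6, -5.9], [0, 0, -0.224]], [[-21.2, 16.9, -7.4], [0, 0, -0.28]]])

```text
time_s: 3.88
tcp_pos: [0.3447, -0.4259, 0.3013]
eef_rot: [-180.0, 0.0, -147.8]
contact_force: [1.3, -0.7, 0.1]
gripper_width: 0.0881
gripper_force: 0.0
```

Emit:
move_arm(targets=[[[-5.1, 2.1, -1.5], [0, 0, -0.056]], [[-10.1, 4.2, -2.9], [0, 0, -0.113]], [[-15.1, 6.3, -4.4], [0, 0, -0.169]], [[-20.1, 8.4, -5.9], [0, 0, -0.225]], [[-22.1, 10.1, -5.9], [0, 0, -0.377]]])

```text
time_s: 4.5
tcp_pos: [0.4791, -0.2224, 0.3607]
eef_rot: [-179.9, 0.1, -125.9]
contact_force: [-1.3, -0.4, -0.4]
gripper_width: 0.0878
gripper_force: 0.0
```

Emit:
move_arm(targets=[[[-2.5, 0.9, 0.0], [0, 0, -0.153]], [[-4.9, 1.7, 0.0], [0, 0, -0.306]], [[-7.4, 2.6, 0.0], [0, 0, -0.459]], [[-7.4, 2.6, 0.0], [0, 0, -0.459]]])

```text
time_s: 5.0
tcp_pos: [0.5004, -0.1481, 0.3596]
eef_rot: [-180.0, 0.0, -99.8]
contact_force: [-0.2, -1.1, -0.4]
gripper_width: 0.0878
gripper_force: 0.0
```

```bash
cat > look.py <<'E'
from h import *
Z=dict(potato_big=.04,potato_small=.038,onion_big=.044,onion_small=.0405,pot_red=.015,tray_pink=0,tray_white=0,pot_rack=0,pot_green=.008,pot_blue=.008)
def look(f,names=Z,masks=True):
    d=cap("wrist",f)
    for l in names:
        z=Z[l]
        for x in pinpoint(l,"wrist")[:2]: print(l,round(x["score"],2),np.round(x["location"]),at(d,*x["location"],z).round(3))
        for x in (outline_of(l,"wrist")[:1] if masks else []):
            ys,xs=np.nonzero(x["mask"]);P=np.array([at(d,a,b,z) for a,b in zip(ys,xs)])
            (c,w,an)=cv2.minAreaRect((P*1000).astype(np.float32));print("   mask",round(x["score"],2),x["box"],np.round(c),np.round(w),round(an,1))
    return d
E
python3 -c "
from look import *
print(r.get_state()['time_s'],r.get_state()['tcp_pos'],r.get_state()['eef_rot'])
look('pics/w1.png')"
```

```text
5.0 [ 0.50044368 -0.14811142  0.35964064] [-1.79987668e+02  1.16920287e-02 -9.98146523e+01]
potato_big 0.93 [319. 290.] [0.532 0.138]
   mask 0.91 [267.2, 316.1, 313.3, 334.0] [536. 159.] [38. 80.] 81.6
potato_small 0.67 [152. 305.] [ 0.461 -0.154]
potato_small 0.55 [271. 275.] [0.54  0.036]
   mask 0.61 [281.2, 133.1, 333.6, 169.5] [ 458. -155.] [73. 53.] 17.3
onion_big 0.69 [273. 276.] [0.539 0.035]
   mask 0.58 [255.7, 250.5, 294.8, 288.0] [542.  30.] [72. 63.] 57.7
onion_small 0.82 [228. 318.] [ 0.459 -0.031]
   mask 0.95 [300.7, 210.6, 338.8, 248.8] [458. -29.] [55. 60.] 25.6
pot_red 0.6 [275. 324.] [0.458 0.071]
   mask 0.82 [309.7, 262.2, 348.9, 293.6] [450.  85.] [61. 62.] 2.9
tray_pink 0.66 [241. 175.] [ 0.712 -0.031]
tray_pink 0.36 [276. 322.] [0.462 0.083]
   mask 0.93 [106.9, 172.1, 234.7, 293.5] [726. -30.] [200. 241.] 1.1
pot_rack 0.82 [ 28. 226.] [ 0.548 -0.367]
   mask 0.78 [195.1, 1.0, 260.9, 90.6] [ 548. -351.] [156.  84.] 90.0
pot_green 0.74 [241. 177.] [ 0.705 -0.035]
pot_green 0.62 [ 62. 230.] [ 0.55 -0.31]
   mask 0.71 [202.3, 37.3, 254.0, 82.7] [ 553. -315.] [66. 68.] 1.0
   mask 0.63 [198.3, 2.4, 241.6, 12.0] [ 552. -408.] [18. 64.] 75.5
```

View pics/w1.png

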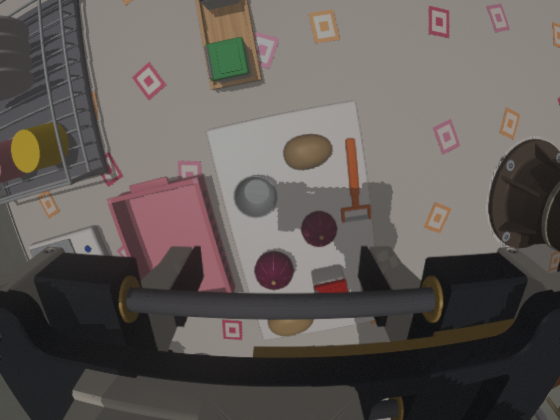

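```bash
python3 -c "
from h import *
plan((.54,-.25,.34,-90))"
```

```text
[[[4.6, -2.8, 1.0], [0, 0, -0.087]], [[9.2, -5.7, 2.0], [0, 0, -0.174]]]
end [  0.5404  -0.2503   0.34   -90.0084]
```

Emit:
move_arm(targets=[[[4.6, -2.8, 1.0], [0, 0, -0.087]], [[9.2, -5.7, 2.0], [0, 0, -0.174]], [[9.2, -5.7, 2.0], [0, 0, -0.174]], [[9.2, -5.7, 2.0], [0, 0, -0.174]]])

```text
time_s: 6.55
tcp_pos: [0.5402, -0.2499, 0.3392]
eef_rot: [180.0, 0.0, -90.1]
contact_force: [-0.0, -0.8, 0.3]
gripper_width: 0.0876
gripper_force: 0.0
```

```bash
python3 -c "
from look import *
d=look('pics/w2.png',['pot_rack','pot_green','pot_blue','potato_small'])
import pickle;pickle.dump(d,open('w2.pkl','wb'))
im=d['image']
cv2.imwrite('pics/w2c.png',cv2.resize(im[0:300,150:450],None,fx=2,fy=2,interpolation=cv2.INTER_CUBIC))"
```

```text
pot_rack 0.79 [ 81. 279.] [ 0.541 -0.368]
   mask 0.89 [248.6, 18.3, 301.6, 145.5] [ 546. -370.] [199.  83.] 89.7
pot_green 0.91 [121. 276.] [ 0.545 -0.308]
   mask 0.63 [251.1, 103.0, 299.1, 148.6] [ 549. -304.] [63. 63.] 3.1
pot_blue 0.75 [ 42. 277.] [ 0.544 -0.427]
potato_small 0.73 [225. 333.] [ 0.459 -0.153]
   mask 0.9 [309.2, 205.9, 359.6, 242.5] [ 458. -155.] [56. 73.] 89.8
```

View pics/w2c.png

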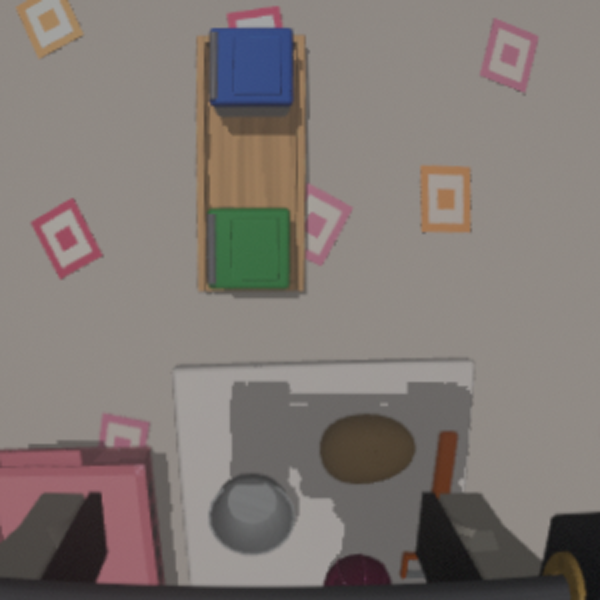

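```bash
python3 -c "
from h import *
import pickle;d=pickle.load(open('w2.pkl','rb'))
for n,z,P in (('g',.072,[(210,208),(290,208),(290,288),(210,287)]),('b',.072,[(211,28),(293,28),(292,105),(210,105)]),('rack',.023,[(197,36),(305,36),(305,292),(198,292)])):
    Q=np.array([at(d,v/2,150+u/2,z) for u,v in P]);print(n,Q.mean(0).round(4),Q.round(3).tolist())
o=outline_of('potato_small','wrist')[0]['mask'];ys,xs=np.nonzero(o);P=np.array([at(d,a,b,.034) for a,b in zip(ys,xs)]);w,v=np.linalg.eigh(np.cov(P.T));print(P.mean(0),np.sqrt(w)*2,np.degrees(np.arctan2(*v[::-1,1])))
"
```

```text
g [ 0.5458 -0.3074] [[0.571, -0.334], [0.52, -0.333], [0.52, -0.281], [0.572, -0.282]]
b [ 0.5445 -0.4275] [[0.57, -0.454], [0.518, -0.454], [0.519, -0.401], [0.571, -0.401]]
rack [ 0.5455 -0.3667] [[0.584, -0.462], [0.507, -0.461], [0.506, -0.272], [0.585, -0.272]]
[ 0.45823567 -0.15355074] [0.02871078 0.03803512] 178.73910742825666
```

```bash
python3 -c "
from h import *
d=cap('top')
for n,P in (('pink',[(335,33),(505,27),(511,150),(338,158)]),('white',[(38,163),(213,163),(210,288),(38,286)])):
    Q=np.array([at(d,120+v/2.1,90+u/2.1,.05) for u,v in P]);print(n,Q.mean(0).round(4),Q.round(3).tolist())
plan((.458,-.153,.14,-180),(.458,-.153,.022,-180),step=.05)
plan((.458,-.153,.14,-180),step=.04)
"
```

```text
pink [ 0.7051 -0.0273] [[0.788, 0.088], [0.791, -0.141], [0.623, -0.142], [0.618, 0.086]]
white [0.5372 0.3656] [[0.621, 0.481], [0.615, 0.251], [0.452, 0.254], [0.46, 0.476]]
[[[-1.1, 0.9, 2.2], [0, 0, 0.175]], [[-2.2, 1.8, 4.4], [0, 0, 0.349]], [[-3.2, 2.7, 6.7], [0, 0, 0.524]], [[-4.3, 3.7, 8.9], [0, 0, 0.698]], [[-5.4, 4.6, 11.1], [0, 0, 0.873]]]
[[[-0.0, 1.4, 2.2], [0, 0, 0.174]], [[-0.0, 2.8, 4.5], [0, 0, 0.349]], [[0.0, 4.2, 6.7], [0, 0, 0.523]], [[0.0, 5.7, 8.9], [0, 0, 0.698]], [[0.0, 5.7, 12.8], [0, 0, 0.698]]]
[[[-0.0, -0.0, 4.0], [0, 0, -0.0]], [[-0.0, -0.0, 7.9], [0, 0, -0.0]]]
end [ 4.578000e-01 -1.526000e-01  2.200000e-02 -1.800201e+02]
[[[-0.0, -0.0, -3.9], [0, 0, -0.0]], [[-0.0, -0.0, -7.9], [0, 0, -0.0]], [[-0.0, -0.0, -11.8], [0, 0, -0.0]]]
end [ 4.578000e-01 -1.526000e-01  1.400000e-01 -1.800201e+02]
```

Emit:
move_arm(targets=[[[-1.1, 0.9, 2.2], [0, 0, 0.175]], [[-2.2, 1.8, 4.4], [0, 0, 0.349]], [[-3.2, 2.7, 6.7], [0, 0, 0.524]], [[-4.3, 3.7, 8.9], [0, 0, 0.698]], [[-5.4, 4.6, 11.1], [0, 0, 0.873]]], jaw=8.7, squeeze=25)

```text
time_s: 7.72
tcp_pos: [0.494, -0.1955, 0.228]
eef_rot: [-180.0, 0.0, -140.4]
contact_force: [-0.1, -0.3, -0.6]
gripper_width: 0.0871
gripper_force: 0.0
```

Emit:
move_arm(targets=[[[0, 1.4, 2.2], [0, 0, 0.174]], [[0, 2.8, 4.5], [0, 0, 0.349]], [[0.0, 4.2, 6.7], [0, 0, 0.523]], [[0.0, 5.7, 8.9], [0, 0, 0.698]], [[0.0, 5.7, 12.8], [0, 0, 0.698]]])

```text
time_s: 8.35
tcp_pos: [0.4585, -0.1516, 0.1011]
eef_rot: [180.0, 0.2, 179.9]
contact_force: [0.8, -0.2, -0.2]
gripper_width: 0.0869
gripper_force: 0.0
```

Emit:
move_arm(targets=[[[0, 0, 4.0], [0, 0, 0]], [[0, 0, 7.9], [0, 0, 0]], [[0, 0, 7.9], [0, 0, 0]], [[0, 0, 7.9], [0, 0, 0]]])

```text
time_s: 8.85
tcp_pos: [0.4586, -0.1522, 0.0227]
eef_rot: [-180.0, 0.1, -180.0]
contact_force: [1.0, 0.0, 0.6]
gripper_width: 0.0867
gripper_force: 0.0
```

Emit:
move_arm(targets=[[[0, 0, 0], [0, 0, 0]], [[0, 0, 0], [0, 0, 0]], [[0, 0, 0], [0, 0, 0]], [[0, 0, 0], [0, 0, 0]], [[0, 0, 0], [0, 0, 0]]], jaw=3.0)

```text
time_s: 9.48
tcp_pos: [0.4579, -0.1522, 0.0218]
eef_rot: [-180.0, 0.0, -180.0]
contact_force: [-0.3, -1.4, 4.8]
gripper_width: 0.0501
gripper_force: 25.0
```

Emit:
move_arm(targets=[[[0, 0, -2.0], [0, 0, 0]], [[0, 0, -5], [0, 0, 0]], [[0, 0, -8.4], [0, 0, 0]], [[0, 0, -11.8], [0, 0, 0]], [[0, 0, -11.8], [0, 0, 0]]])

```text
time_s: 10.1
tcp_pos: [0.4593, -0.1521, 0.1419]
eef_rot: [180.0, 0.3, -180.0]
contact_force: [0.2, 0.0, -2.2]
gripper_width: 0.0497
gripper_force: 25.0
```

```bash
python3 -c "
from h import *
plan((.722,-.071,.10,-180),(.722,-.071,.014,-180),step=.055)
plan((.722,-.071,.13,-180),step=.045)
"
```

```text
[[[-4.4, 1.4, 0.7], [0, 0, -0.0]], [[-8.8, 2.7, 1.3], [0, 0, -0.0]], [[-13.2, 4.1, 2.0], [0, 0, -0.0]], [[-17.6, 5.4, 2.7], [0, 0, -0.0]], [[-22.0, 6.8, 3.3], [0, 0, -0.0]]]
[[[-4.4, 1.4, 0.7], [0, 0, -0.0]], [[-4.4, 1.4, 5.0], [0, 0, -0.0]], [[-4.4, 1.4, 9.3], [0, 0, -0.0]]]
end [ 7.218000e-01 -7.070000e-02  1.400000e-02 -1.800201e+02]
[[[-0.0, -0.0, -3.9], [0, 0, -0.0]], [[-0.0, -0.0, -7.7], [0, 0, -0.0]], [[-0.0, -0.0, -11.6], [0, 0, -0.0]]]
end [ 7.218000e-01 -7.070000e-02  1.300000e-01 -1.800201e+02]
```

Emit:
move_arm(targets=[[[-4.4, 1.4, 0.7], [0, 0, 0]], [[-8.8, 2.7, 1.3], [0, 0, 0]], [[-13.2, 4.1, 2.0], [0, 0, 0]], [[-17.6, 5.4, 2.7], [0, 0, 0]], [[-22.0, 6.8, 3.3], [0, 0, 0]]])

```text
time_s: 10.72
tcp_pos: [0.6782, -0.0837, 0.1044]
eef_rot: [180.0, -0.1, 180.0]
contact_force: [-0.4, 0.4, -0.8]
gripper_width: 0.0505
gripper_force: 25.0
```

Emit:
move_arm(targets=[[[-4.4, 1.4, 0.7], [0, 0, 0]], [[-4.4, 1.4, 3.5], [0, 0, 0]], [[-4.4, 1.4, 6.5], [0, 0, 0]], [[-4.4, 1.4, 8.3], [0, 0, 0]], [[-4.4, 1.4, 9.3], [0, 0, 0]]])

```text
time_s: 11.35
tcp_pos: [0.721, -0.0703, 0.0118]
eef_rot: [-180.0, -0.1, 180.0]
contact_force: [-0.4, -0.3, -0.5]
gripper_width: 0.0497
gripper_force: 25.0
```

Emit:
move_arm(targets=[[[0, 0, 0], [0, 0, 0]], [[0, 0, 0], [0, 0, 0]], [[0, 0, 0], [0, 0, 0]]], jaw=6.6)

```text
time_s: 11.72
tcp_pos: [0.7225, -0.0701, 0.015]
eef_rot: [180.0, 0.1, 180.0]
contact_force: [0.9, -0.7, -0.2]
gripper_width: 0.0651
gripper_force: 0.0
```

Emit:
move_arm(targets=[[[0, 0, -3.0], [0, 0, 0]], [[0, 0, -7.3], [0, 0, 0]], [[0, 0, -11.6], [0, 0, 0]]])

```text
time_s: 12.1
tcp_pos: [0.7218, -0.0702, 0.1316]
eef_rot: [180.0, 0.0, 180.0]
contact_force: [0.8, 0.5, 0.1]
gripper_width: 0.0656
gripper_force: 0.0
```

```bash
python3 -c "
from h import *
plan((.5,-.03,.34,-100),(.50,.08,.36,-90))
"
```

```text
[[[2.5, 0.5, -2.3], [0, 0, -0.155]], [[4.9, 0.9, -4.7], [0, 0, -0.31]], [[7.4, 1.4, -7.0], [0, 0, -0.466]], [[9.9, 1.8, -9.3], [0, 0, -0.621]], [[12.3, 2.3, -11.7], [0, 0, -0.776]]]
[[[1.5, 2.0, -2.3], [0, 0, -0.155]], [[2.9, 4.1, -4.6], [0, 0, -0.31]], [[4.4, 6.1, -7.0], [0, 0, -0.465]], [[5.8, 8.2, -9.3], [0, 0, -0.621]], [[2.0, 12.1, -10.3], [0, 0, -0.708]]]
[[[-5.5, 0.5, -1.0], [0, 0, -0.087]]]
end [ 4.99600e-01  8.00000e-02  3.60000e-01 -9.00084e+01]
```

```bash
python3 -c "
from h import *
json.dump([.7218,-.0707,.13,-180.02],open('pose.json','w'))
plan((.5,.20,.36,-90))
"
```

```text
[[[2.2, 2.7, -2.3], [0, 0, -0.157]], [[4.4, 5.4, -4.6], [0, 0, -0.314]], [[6.7, 8.1, -6.9], [0, 0, -0.471]], [[8.9, 10.8, -9.2], [0, 0, -0.628]], [[11.1, 13.5, -11.5], [0, 0, -0.786]]]
[[[-0.4, 3.5, -2.3], [0, 0, -0.157]], [[-0.7, 7.0, -4.6], [0, 0, -0.314]], [[-1.1, 10.5, -6.9], [0, 0, -0.471]], [[-1.4, 13.9, -9.2], [0, 0, -0.628]], [[-1.8, 17.4, -11.5], [0, 0, -0.785]]]
end [  0.5005   0.2001   0.36   -90.0083]
```

Emit:
move_arm(targets=[[[2.2, 2.7, -2.3], [0, 0, -0.157]], [[4.4, 5.4, -4.6], [0, 0, -0.314]], [[6.7, 8.1, -6.9], [0, 0, -0.471]], [[8.9, 10.8, -9.2], [0, 0, -0.628]], [[11.1, 13.5, -11.5], [0, 0, -0.786]]], jaw=8.7)

```text
time_s: 12.72
tcp_pos: [0.61, 0.0656, 0.2463]
eef_rot: [-180.0, 0.1, -134.7]
contact_force: [0.2, 0.7, 0.2]
gripper_width: 0.0872
gripper_force: 0.0
```

Emit:
move_arm(targets=[[[-0.4, 3.5, -2.3], [0, 0, -0.157]], [[-0.7, 7.0, -4.6], [0, 0, -0.314]], [[-1.1, 10.5, -6.9], [0, 0, -0.471]], [[-1.4, 13.9, -9.2], [0, 0, -0.628]], [[-1.8, 17.4, -11.5], [0, 0, -0.785]]])

```text
time_s: 13.35
tcp_pos: [0.4994, 0.2011, 0.3614]
eef_rot: [-179.9, 0.1, -89.7]
contact_force: [0.4, -0.3, 0.6]
gripper_width: 0.0869
gripper_force: 0.0
```

Emit:
move_arm(targets=[[[0, 0, 0], [0, 0, 0]], [[0, 0, 0], [0, 0, 0]]])

```text
time_s: 13.6
tcp_pos: [0.5001, 0.2005, 0.3598]
eef_rot: [-180.0, 0.0, -90.0]
contact_force: [-0.5, -0.7, -0.6]
gripper_width: 0.0868
gripper_force: 0.0
```

```bash
python3 -c "
from look import *
d=look('pics/w3.png',['potato_big','onion_big','onion_small','pot_red','tray_pink'])
import pickle;pickle.dump(d,open('w3.pkl','wb'))
o=outline_of('potato_big','wrist')[0]['mask'];ys,xs=np.nonzero(o);P=np.array([at(d,a,b,.036) for a,b in zip(ys,xs)]);w,v=np.linalg.eigh(np.cov(P.T));print(P.mean(0),np.sqrt(w)*2,np.degrees(np.arctan2(*v[::-1,1])))
im=d['image']
cv2.imwrite('pics/w3c.png',cv2.resize(im[20:320,80:480],None,fx=2,fy=2,interpolation=cv2.INTER_CUBIC))"
```

```text
potato_big 0.9 [122. 260.] [0.529 0.144]
   mask 0.84 [227.2, 98.6, 289.3, 141.9] [531. 142.] [57. 86.] 89.3
   mask 0.61 [230.4, 27.3, 275.5, 63.8] [542.  31.] [65. 65.] 88.3
onion_small 0.79 [  7. 309.] [ 0.457 -0.029]
   mask 0.61 [288.1, 0.0, 330.8, 28.0] [458. -20.] [56. 42.] 2.1
pot_red 0.83 [ 74. 308.] [0.457 0.072]
   mask 0.62 [292.9, 52.2, 337.5, 102.2] [448.  76.] [64. 62.] 3.3
tray_pink 0.74 [ 22. 152.] [ 0.709 -0.031]
   mask 0.7 [93.4, 0.0, 199.0, 99.3] [724.  -1.] [195. 192.] 1.9
[0.5317312  0.14174804] [0.02970762 0.04409579] -173.76385291498704
```

View pics/w3c.png

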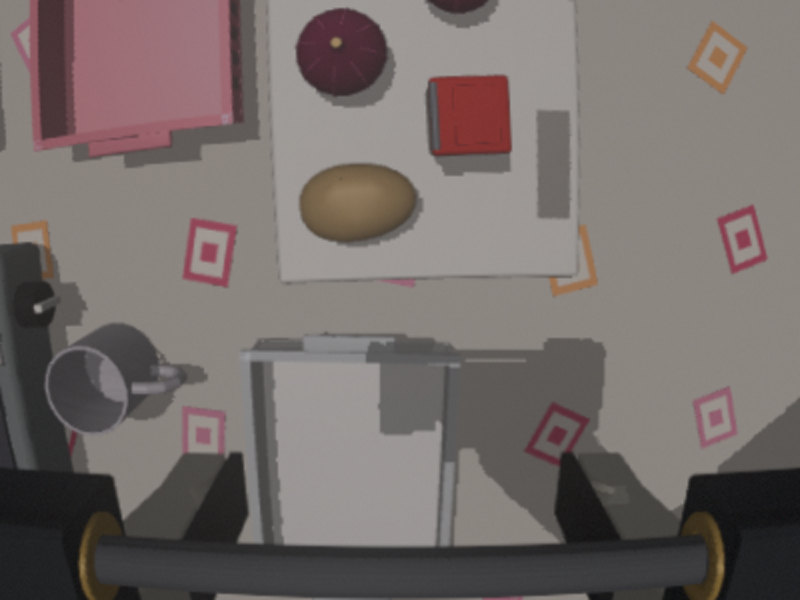

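```bash
python3 -c "
from h import *
import pickle;d=pickle.load(open('w3.pkl','rb'))
f=lambda u,v,z:at(d,20+v/2,80+u/2,z)
Q=np.array([f(u,v,.079) for u,v in [(434,80),(508,76),(511,153),(433,155)]]);print(Q.mean(0),Q.round(3).tolist())
print('onion',f(336,43,.084),'white far rim',[f(u,v,.05).round(3).tolist() for u,v in [(246,354),(458,360)]], 'pink near rim',[f(u,v,.05).round(3).tolist() for u,v in [(37,147),(238,122)]])
plan((.532,.142,.14,-173),(.532,.142,.024,-173),step=.055)
"
```

```text
[0.45207344 0.08143184] [[0.477, 0.058], [0.428, 0.053], [0.426, 0.106], [0.478, 0.109]]
onion [0.54104358 0.03252925] white far rim [[0.617, 0.254], [0.456, 0.26]] pink near rim [[0.783, 0.084], [0.615, 0.081]]
[[[0.6, -0.4, 2.4], [0, 0, 0.161]], [[1.3, -0.7, 4.9], [0, 0, 0.322]], [[1.9, -1.1, 7.3], [0, 0, 0.483]], [[2.6, -1.4, 9.8], [0, 0, 0.644]], [[3.2, -1.8, 12.2], [0, 0, 0.805]]]
[[[0.2, -0.7, 2.5], [0, 0, 0.161]], [[0.4, -1.4, 4.9], [0, 0, 0.322]], [[0.6, -2.1, 7.4], [0, 0, 0.483]], [[0.8, -2.8, 9.8], [0, 0, 0.643]], [[0.8, -2.8, 13.7], [0, 0, 0.643]]]
[[[0.0, -0.0, 3.8], [0, 0, 0.0]], [[0.0, -0.0, 7.7], [0, 0, 0.0]]]
end [ 5.321000e-01  1.423000e-01  2.400000e-02 -1.729726e+02]
```

Emit:
move_arm(targets=[[[0.6, -0.4, 2.4], [0, 0, 0.161]], [[1.3, -0.7, 4.9], [0, 0, 0.322]], [[1.9, -1.1, 7.3], [0, 0, 0.483]], [[2.6, -1.4, 9.8], [0, 0, 0.644]], [[3.2, -1.8, 12.2], [0, 0, 0.805]]])

```text
time_s: 14.82
tcp_pos: [0.5185, 0.1683, 0.2368]
eef_rot: [-180.0, 0.0, -136.4]
contact_force: [-0.6, 0.3, -0.7]
gripper_width: 0.0869
gripper_force: 0.0
```

Emit:
move_arm(targets=[[[0.2, -0.7, 2.5], [0, 0, 0.161]], [[0.4, -1.4, 4.9], [0, 0, 0.322]], [[0.6, -2.1, 7.4], [0, 0, 0.483]], [[0.8, -2.8, 9.8], [0, 0, 0.643]], [[0.8, -2.8, 13.7], [0, 0, 0.643]]])

```text
time_s: 15.45
tcp_pos: [0.5332, 0.143, 0.1007]
eef_rot: [179.9, 0.1, -173.1]
contact_force: [-0.1, -0.4, -0.8]
gripper_width: 0.0868
gripper_force: 0.0
```

Emit:
move_arm(targets=[[[0, 0, 3.8], [0, 0, 0]], [[0, 0, 7.7], [0, 0, 0]], [[0, 0, 7.7], [0, 0, 0]], [[0, 0, 7.7], [0, 0, 0]]])

```text
time_s: 15.95
tcp_pos: [0.5329, 0.1433, 0.0247]
eef_rot: [180.0, 0.1, -172.9]
contact_force: [1.1, 0.4, -0.2]
gripper_width: 0.0869
gripper_force: 0.0
```

Emit:
move_arm(targets=[[[0, 0, 0], [0, 0, 0]], [[0, 0, 0], [0, 0, 0]], [[0, 0, 0], [0, 0, 0]], [[0, 0, 0], [0, 0, 0]], [[0, 0, 0], [0, 0, 0]]], jaw=3.5)

```text
time_s: 16.58
tcp_pos: [0.5323, 0.143, 0.024]
eef_rot: [180.0, 0.0, -172.9]
contact_force: [-1.0, -1.0, 6.3]
gripper_width: 0.0556
gripper_force: 24.9
```

Emit:
move_arm(targets=[[[0, 0, -2.0], [0, 0, 0]], [[0, 0, -5], [0, 0, 0]], [[0, 0, -8.6], [0, 0, 0]], [[0, 0, -11.6], [0, 0, 0]], [[0, 0, -11.6], [0, 0, 0]]])

```text
time_s: 17.2
tcp_pos: [0.5331, 0.1435, 0.1416]
eef_rot: [179.9, 0.2, -173.0]
contact_force: [0.3, 0.5, -1.6]
gripper_width: 0.0556
gripper_force: 24.9
```

```bash
python3 -c "
from h import *
plan((.5321,.1423,.14,-172.973))
plan((.684,.019,.10,-180),(.684,.019,.015,-180),step=.055)
plan((.684,.019,.13,-180),step=.045)
"
```

```text
[[[0.0, -0.0, -3.9], [0, 0, 0.0]], [[0.0, -0.0, -7.7], [0, 0, 0.0]], [[0.0, -0.0, -11.6], [0, 0, 0.0]]]
end [ 5.321000e-01  1.423000e-01  1.400000e-01 -1.729726e+02]
[[[-3.4, -3.5, 1.0], [0, 0, 0.031]], [[-6.8, -7.0, 2.0], [0, 0, 0.061]], [[-10.2, -10.6, 3.0], [0, 0, 0.092]], [[-13.6, -14.1, 4.0], [0, 0, 0.123]], [[-13.6, -14.1, 8.3], [0, 0, 0.123]]]
[[[0.0, -0.0, 4.2], [0, 0, -0.0]]]
end [ 6.8440e-01  1.9000e-02  1.5000e-02 -1.8002e+02]
[[[0.0, -0.0, -3.8], [0, 0, -0.0]], [[0.0, -0.0, -7.7], [0, 0, -0.0]], [[0.0, -0.0, -11.5], [0, 0, -0.0]]]
end [ 6.8440e-01  1.9000e-02  1.3000e-01 -1.8002e+02]
```

Emit:
move_arm(targets=[[[-3.4, -3.5, 1.0], [0, 0, 0.031]], [[-6.8, -7.0, 2.0], [0, 0, 0.061]], [[-10.2, -10.6, 3.0], [0, 0, 0.092]], [[-13.6, -14.1, 4.0], [0, 0, 0.123]], [[-13.6, -14.1, 7.3], [0, 0, 0.123]]])

```text
time_s: 17.82
tcp_pos: [0.6868, 0.0172, 0.065]
eef_rot: [-180.0, 0.1, 179.8]
contact_force: [-1.6, 1.1, -2.2]
gripper_width: 0.0554
gripper_force: 24.9
```

Emit:
move_arm(targets=[[[0, 0, 2.5], [0, 0, 0]], [[0, 0, 4.2], [0, 0, 0]], [[0, 0, 5.2], [0, 0, 0]], [[0, 0, 5.2], [0, 0, 0]]])

```text
time_s: 18.32
tcp_pos: [0.6843, 0.0198, 0.0144]
eef_rot: [-180.0, -0.0, -180.0]
contact_force: [0.8, 0.8, -1.8]
gripper_width: 0.0555
gripper_force: 24.9
```

Emit:
move_arm(targets=[[[0, 0, 0], [0, 0, 0]], [[0, 0, 0], [0, 0, 0]], [[0, 0, 0], [0, 0, 0]]], jaw=7.0)

```text
time_s: 18.7
tcp_pos: [0.6846, 0.0197, 0.0152]
eef_rot: [180.0, 0.1, 180.0]
contact_force: [0.6, -0.7, -0.2]
gripper_width: 0.0699
gripper_force: 0.0
```

Emit:
move_arm(targets=[[[0, 0, -3.0], [0, 0, 0]], [[0, 0, -7.3], [0, 0, 0]], [[0, 0, -11.5], [0, 0, 0]]])

```text
time_s: 19.08
tcp_pos: [0.6842, 0.0195, 0.131]
eef_rot: [-180.0, 0.0, 180.0]
contact_force: [0.6, -0.3, 0.9]
gripper_width: 0.0698
gripper_force: 0.0
```

```bash
python3 -c "
from h import *
plan((.541,.0325,.16,-90),(.541,.0325,.025,-90),step=.055)
plan((.541,.0325,.14,-90))
plan((.537,.417,.12,-90),(.537,.417,.016,-90),step=.055)
plan((.537,.417,.14,-90),step=.045)
"
```

```text
[[[1.4, 0.1, -0.3], [0, 0, -0.157]], [[2.9, 0.3, -0.6], [0, 0, -0.314]], [[4.3, 0.4, -0.9], [0, 0, -0.471]], [[5.7, 0.5, -1.2], [0, 0, -0.628]], [[7.2, 0.7, -1.5], [0, 0, -0.786]]]
[[[0.9, 1.1, -0.3], [0, 0, -0.157]], [[1.8, 2.2, -0.6], [0, 0, -0.314]], [[2.8, 3.3, -0.9], [0, 0, -0.471]], [[3.7, 4.4, -1.2], [0, 0, -0.628]], [[4.6, 5.5, -1.5], [0, 0, -0.785]]]
[[[-0.0, -0.0, 4.5], [0, 0, -0.0]], [[-0.0, -0.0, 9.0], [0, 0, -0.0]], [[-0.0, -0.0, 13.5], [0, 0, -0.0]]]
end [ 5.40900e-01  3.24000e-02  2.50000e-02 -9.00083e+01]
[[[-0.0, -0.0, -5.8], [0, 0, -0.0]], [[-0.0, -0.0, -11.5], [0, 0, -0.0]]]
end [ 5.40900e-01  3.24000e-02  1.40000e-01 -9.00083e+01]
[[[-4.8, 0.1, 0.3], [0, 0, -0.0]], [[-9.6, 0.1, 0.5], [0, 0, -0.0]], [[-14.4, 0.2, 0.8], [0, 0, -0.0]], [[-19.2, 0.2, 1.0], [0, 0, -0.0]], [[-24.0, 0.3, 1.3], [0, 0, -0.0]]]
[[[-4.8, 0.0, 0.2], [0, 0, -0.0]], [[-9.7, 0.1, 0.5], [0, 0, -0.0]], [[-14.5, 0.1, 0.7], [0, 0, -0.0]], [[-14.5, 0.1, 5.9], [0, 0, -0.0]], [[-14.5, 0.1, 11.1], [0, 0, -0.0]]]
end [ 5.37000e-01  4.17400e-01  1.60000e-02 -9.00083e+01]
[[[0.0, 0.0, -4.1], [0, 0, -0.0]], [[0.0, 0.0, -8.3], [0, 0, -0.0]], [[0.0, 0.0, -12.4], [0, 0, -0.0]]]
end [  0.537    0.4174   0.14   -90.0083]
```

Emit:
move_arm(targets=[[[1.4, 0.1, -0.3], [0, 0, -0.157]], [[2.9, 0.3, -0.6], [0, 0, -0.314]], [[4.3, 0.4, -0.9], [0, 0, -0.471]], [[5.7, 0.5, -1.2], [0, 0, -0.628]], [[7.2, 0.7, -1.5], [0, 0, -0.786]]], jaw=8.2, squeeze=20)

```text
time_s: 19.7
tcp_pos: [0.6119, 0.0266, 0.145]
eef_rot: [-180.0, 0.0, -134.7]
contact_force: [-0.7, 0.6, -0.4]
gripper_width: 0.0817
gripper_force: 0.0
```

Emit:
move_arm(targets=[[[0.9, 1.1, -0.3], [0, 0, -0.157]], [[1.8, 2.2, -0.6], [0, 0, -0.314]], [[2.8, 3.3, -0.9], [0, 0, -0.471]], [[3.7, 4.4, -1.2], [0, 0, -0.628]], [[4.6, 5.5, -1.5], [0, 0, -0.785]]])

```text
time_s: 20.32
tcp_pos: [0.5404, 0.033, 0.16]
eef_rot: [-180.0, 0.0, -89.7]
contact_force: [-0.3, 0.6, -0.3]
gripper_width: 0.0821
gripper_force: 0.0
```

Emit:
move_arm(targets=[[[0, 0, 2.0], [0, 0, 0]], [[0, 0, 6], [0, 0, 0]], [[0, 0, 10], [0, 0, 0]], [[0, 0, 13.5], [0, 0, 0]], [[0, 0, 13.5], [0, 0, 0]]])

```text
time_s: 20.95
tcp_pos: [0.5391, 0.0322, 0.0227]
eef_rot: [179.7, -0.1, -90.0]
contact_force: [-0.2, -0.7, 0.8]
gripper_width: 0.082
gripper_force: 0.0
```

Emit:
move_arm(targets=[[[0, 0, 0], [0, 0, 0]], [[0, 0, 0], [0, 0, 0]], [[0, 0, 0], [0, 0, 0]], [[0, 0, 0], [0, 0, 0]], [[0, 0, 0], [0, 0, 0]]], jaw=4.5)

```text
time_s: 21.58
tcp_pos: [0.5422, 0.0334, 0.0263]
eef_rot: [-179.8, 0.1, -90.0]
contact_force: [0.0, 1.1, 7.2]
gripper_width: 0.0644
gripper_force: 20.0
```

Emit:
move_arm(targets=[[[0, 0, -2.0], [0, 0, 0]], [[0, 0, -5], [0, 0, 0]], [[0, 0, -8.6], [0, 0, 0]], [[0, 0, -11.5], [0, 0, 0]], [[0, 0, -11.5], [0, 0, 0]]])

```text
time_s: 22.2
tcp_pos: [0.5422, 0.0334, 0.1424]
eef_rot: [-179.7, 0.1, -90.0]
contact_force: [-0.3, -0.1, -1.9]
gripper_width: 0.0644
gripper_force: 20.0
```

Emit:
move_arm(targets=[[[-4.8, 0.1, 0.3], [0, 0, 0]], [[-9.6, 0.1, 0.5], [0, 0, 0]], [[-14.4, 0.2, 0.8], [0, 0, 0]], [[-19.2, 0.2, 1.0], [0, 0, 0]], [[-24.0, 0.3, 1.3], [0, 0, 0]]])

```text
time_s: 22.82
tcp_pos: [0.537, 0.2741, 0.1255]
eef_rot: [179.9, -0.0, -90.0]
contact_force: [1.2, -0.3, -2.4]
gripper_width: 0.0642
gripper_force: 20.0
```

Emit:
move_arm(targets=[[[-4.8, 0.0, 0.2], [0, 0, 0]], [[-9.7, 0.1, 0.5], [0, 0, 0]], [[-14.5, 0.1, 0.7], [0, 0, 0]], [[-14.5, 0.1, 3.7], [0, 0, 0]], [[-14.5, 0.1, 7.1], [0, 0, 0]]])

```text
time_s: 23.45
tcp_pos: [0.5361, 0.4184, 0.0537]
eef_rot: [180.0, -0.0, -90.0]
contact_force: [-0.5, 0.1, -1.6]
gripper_width: 0.0646
gripper_force: 20.0
```

Emit:
move_arm(targets=[[[0, 0, 2], [0, 0, 0]], [[0, 0, 3.3], [0, 0, 0]], [[0, 0, 4], [0, 0, 0]], [[0, 0, 4], [0, 0, 0]]])

```text
time_s: 23.95
tcp_pos: [0.537, 0.4181, 0.0159]
eef_rot: [-180.0, 0.0, -90.0]
contact_force: [-0.0, -0.1, -1.6]
gripper_width: 0.0642
gripper_force: 20.0
```

Emit:
move_arm(targets=[[[0, 0, 0], [0, 0, 0]], [[0, 0, 0], [0, 0, 0]], [[0, 0, 0], [0, 0, 0]]], jaw=8.2)

```text
time_s: 24.32
tcp_pos: [0.5371, 0.4182, 0.016]
eef_rot: [-180.0, 0.0, -90.0]
contact_force: [-0.6, -0.7, 1.4]
gripper_width: 0.0816
gripper_force: 0.0
```

Emit:
move_arm(targets=[[[0, 0, -3.0], [0, 0, 0]], [[0, 0, -7.3], [0, 0, 0]], [[0, 0, -12.4], [0, 0, 0]]])

```text
time_s: 24.7
tcp_pos: [0.5365, 0.4175, 0.1402]
eef_rot: [179.9, -0.1, -90.0]
contact_force: [1.0, 1.1, 0.5]
gripper_width: 0.0823
gripper_force: 0.0
```

```bash
python3 -c "
from h import *
plan((.46,.12,.30,-90))
"
```

```text
[[[5.0, 1.3, -2.7], [0, 0, -0.0]], [[9.9, 2.6, -5.3], [0, 0, -0.0]], [[14.9, 3.8, -8.0], [0, 0, -0.0]], [[19.8, 5.1, -10.7], [0, 0, -0.0]], [[24.8, 6.4, -13.3], [0, 0, -0.0]]]
[[[4.9, 1.3, -2.7], [0, 0, -0.0]]]
end [  0.46     0.1204   0.3    -90.0083]
```

Emit:
move_arm(targets=[[[5.0, 1.3, -2.7], [0, 0, 0]], [[9.9, 2.6, -5.3], [0, 0, 0]], [[14.9, 3.8, -8.0], [0, 0, 0]], [[19.8, 5.1, -10.7], [0, 0, 0]], [[24.8, 6.4, -13.3], [0, 0, 0]]])

```text
time_s: 25.32
tcp_pos: [0.4723, 0.1683, 0.2739]
eef_rot: [-179.9, 0.0, -90.0]
contact_force: [0.9, 0.7, 0.2]
gripper_width: 0.082
gripper_force: 0.0
```

Emit:
move_arm(targets=[[[4.9, 1.3, -2.7], [0, 0, 0]], [[4.9, 1.3, -2.7], [0, 0, 0]], [[4.9, 1.3, -2.7], [0, 0, 0]]])

```text
time_s: 25.7
tcp_pos: [0.4598, 0.1209, 0.2998]
eef_rot: [-180.0, 0.1, -90.0]
contact_force: [0.1, 0.6, 0.3]
gripper_width: 0.0821
gripper_force: 0.0
```

```bash
python3 -c "
from look import *
d=look('pics/w4.png',['onion_small','pot_red'])
import pickle;pickle.dump(d,open('w4.pkl','wb'))
im=d['image']
cv2.imwrite('pics/w4c.png',cv2.resize(im[20:270,150:450],None,fx=2.4,fy=2.4,interpolation=cv2.INTER_CUBIC))"
```

```text
onion_small 0.74 [ 52. 281.] [ 0.458 -0.03 ]
onion_small 0.29 [ 67. 113.] [ 0.687 -0.026]
   mask 0.69 [257.3, 29.0, 305.8, 75.8] [458. -30.] [55. 55.] 89.9
pot_red 0.78 [132. 280.] [0.459 0.076]
   mask 0.78 [257.8, 111.4, 309.8, 165.0] [452.  85.] [63. 67.] 4.2
```

View pics/w4c.png

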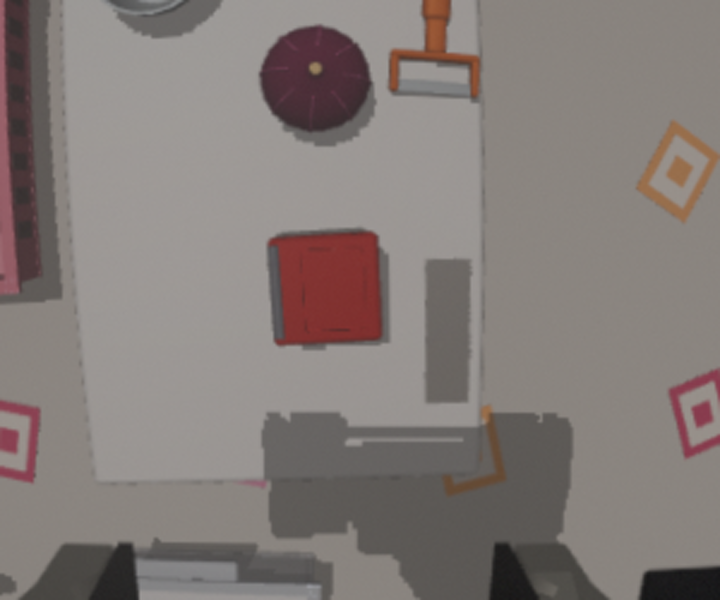

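```bash
python3 -c "
from h import *
import pickle;d=pickle.load(open('w4.pkl','rb'))
f=lambda u,v,z:at(d,20+v/2.4,150+u/2.4,z)
Q=np.array([f(u,v,.079) for u,v in [(269,237),(377,232),(382,341),(276,345)]]);print(Q.mean(0),Q.round(3).tolist());
for a,b in ((0,1),(3,2)): print(np.degrees(np.arctan2(*(Q[a]-Q[b])[::-1])))
for a,b in ((3,0),(2,1)): print(np.degrees(np.arctan2(*(Q[a]-Q[b])[::-1]))-90)
o=f(315,68,.075);print('onion',o)
plan((*o,.16,-180),(*o,.0215,-180),step=.055)
plan((*o,.14,-180))
plan((.537,.317,.12,-90),(.537,.317,.012,-90),step=.055)
plan((.537,.317,.14,-90),step=.045)
"
```

```text
[0.45251658 0.08001638] [[0.48, 0.055], [0.428, 0.052], [0.425, 0.106], [0.477, 0.108]]
2.740728788669621
2.2237044062440705
3.046373470988513
3.4068962783195644
onion [ 0.45775052 -0.02828072]
[[[1.7, 0.0, 1.6], [0, 0, 0.175]], [[3.3, 0.0, 3.1], [0, 0, 0.349]], [[5.0, 0.1, 4.7], [0, 0, 0.524]], [[6.6, 0.1, 6.2], [0, 0, 0.698]], [[8.3, 0.1, 7.8], [0, 0, 0.873]]]
[[[1.1, -1.2, 1.5], [0, 0, 0.174]], [[2.2, -2.5, 3.1], [0, 0, 0.349]], [[3.2, -3.7, 4.6], [0, 0, 0.523]], [[4.3, -5.0, 6.2], [0, 0, 0.698]], [[4.3, -5.0, 10.8], [0, 0, 0.698]]]
[[[0.0, 0.0, 4.6], [0, 0, -0.0]], [[0.0, 0.0, 9.3], [0, 0, -0.0]]]
end [ 4.5810e-01 -2.8500e-02  2.1000e-02 -1.8002e+02]
[[[0.0, 0.0, -4.0], [0, 0, -0.0]], [[0.0, 0.0, -7.9], [0, 0, -0.0]], [[0.0, 0.0, -11.9], [0, 0, -0.0]]]
end [ 4.5810e-01 -2.8500e-02  1.4000e-01 -1.8002e+02]
[[[-0.8, 3.5, 0.2], [0, 0, -0.157]], [[-1.6, 6.9, 0.4], [0, 0, -0.314]], [[-2.4, 10.4, 0.6], [0, 0, -0.471]], [[-3.2, 13.8, 0.8], [0, 0, -0.628]], [[-3.9, 17.3, 1.0], [0, 0, -0.786]]]
[[[-3.0, 1.8, 0.2], [0, 0, -0.157]], [[-6.0, 3.7, 0.4], [0, 0, -0.314]], [[-9.0, 5.6, 0.6], [0, 0, -0.471]], [[-12.0, 7.5, 0.8], [0, 0, -0.628]], [[-15.0, 9.4, 1.0], [0, 0, -0.785]]]
[[[0.0, -0.0, 5.4], [0, 0, -0.0]], [[0.0, -0.0, 10.8], [0, 0, -0.0]]]
end [ 5.36700e-01  3.17000e-01  1.20000e-02 -9.00083e+01]
[[[0.0, -0.0, -4.3], [0, 0, -0.0]], [[0.0, -0.0, -8.5], [0, 0, -0.0]], [[0.0, -0.0, -12.8], [0, 0, -0.0]]]
end [  0.5367   0.317    0.14   -90.0083]
```

Emit:
move_arm(targets=[[[1.7, 0.0, 1.6], [0, 0, 0.175]], [[3.3, 0.0, 3.1], [0, 0, 0.349]], [[5.0, 0.1, 4.7], [0, 0, 0.524]], [[6.6, 0.1, 6.2], [0, 0, 0.698]], [[8.3, 0.1, 7.8], [0, 0, 0.873]]], jaw=8.0)

```text
time_s: 26.58
tcp_pos: [0.4589, 0.0379, 0.2206]
eef_rot: [180.0, -0.1, -140.3]
contact_force: [1.3, 0.3, 0.8]
gripper_width: 0.0802
gripper_force: 0.0
```

Emit:
move_arm(targets=[[[1.1, -1.2, 1.5], [0, 0, 0.174]], [[2.2, -2.5, 3.1], [0, 0, 0.349]], [[3.2, -3.7, 4.6], [0, 0, 0.523]], [[4.3, -5.0, 6.2], [0, 0, 0.698]], [[4.3, -5.0, 10.8], [0, 0, 0.698]]])

```text
time_s: 27.2
tcp_pos: [0.4598, -0.028, 0.1139]
eef_rot: [180.0, 0.2, 179.8]
contact_force: [-0.1, 0.3, -1.3]
gripper_width: 0.0796
gripper_force: 0.0
```

Emit:
move_arm(targets=[[[0, 0, 4.6], [0, 0, 0]], [[0, 0, 8], [0, 0, 0]], [[0, 0, 9.3], [0, 0, 0]], [[0, 0, 9.3], [0, 0, 0]]])

```text
time_s: 27.7
tcp_pos: [0.4579, -0.0279, 0.0201]
eef_rot: [-180.0, -0.1, -180.0]
contact_force: [-0.6, -0.6, 0.5]
gripper_width: 0.08
gripper_force: 0.0
```

Emit:
move_arm(targets=[[[0, 0, 0], [0, 0, 0]], [[0, 0, 0], [0, 0, 0]], [[0, 0, 0], [0, 0, 0]], [[0, 0, 0], [0, 0, 0]], [[0, 0, 0], [0, 0, 0]]], jaw=3.5)

```text
time_s: 28.32
tcp_pos: [0.4587, -0.0279, 0.0214]
eef_rot: [180.0, 0.1, -180.0]
contact_force: [-1.6, 0.0, 7.6]
gripper_width: 0.0561
gripper_force: 20.0
```

Emit:
move_arm(targets=[[[0, 0, -2.0], [0, 0, 0]], [[0, 0, -5], [0, 0, 0]], [[0, 0, -8.6], [0, 0, 0]], [[0, 0, -11.9], [0, 0, 0]], [[0, 0, -11.9], [0, 0, 0]]])

```text
time_s: 28.95
tcp_pos: [0.4596, -0.0276, 0.1421]
eef_rot: [179.9, 0.3, 180.0]
contact_force: [-0.1, -0.3, -2.4]
gripper_width: 0.0565
gripper_force: 20.0
```

Emit:
move_arm(targets=[[[-0.8, 3.5, 0.2], [0, 0, -0.157]], [[-1.6, 6.9, 0.4], [0, 0, -0.314]], [[-2.4, 10.4, 0.6], [0, 0, -0.471]], [[-3.2, 13.8, 0.8], [0, 0, -0.628]], [[-3.9, 17.3, 1.0], [0, 0, -0.786]]])

```text
time_s: 29.58
tcp_pos: [0.4966, 0.1458, 0.1284]
eef_rot: [180.0, -0.1, -134.7]
contact_force: [-0.0, -0.5, -1.7]
gripper_width: 0.0566
gripper_force: 20.0
```

Emit:
move_arm(targets=[[[-3.0, 1.8, 0.2], [0, 0, -0.157]], [[-6.0, 3.7, 0.4], [0, 0, -0.314]], [[-9.0, 5.6, 0.6], [0, 0, -0.471]], [[-12.0, 7.5, 0.8], [0, 0, -0.628]], [[-15.0, 9.4, 1.0], [0, 0, -0.785]]])

```text
time_s: 30.2
tcp_pos: [0.5361, 0.3182, 0.1181]
eef_rot: [179.9, -0.1, -89.7]
contact_force: [0.5, -0.5, -1.0]
gripper_width: 0.0567
gripper_force: 20.0
```

Emit:
move_arm(targets=[[[0, 0, 3], [0, 0, 0]], [[0, 0, 6.5], [0, 0, 0]], [[0, 0, 9], [0, 0, 0]], [[0, 0, 10.7], [0, 0, 0]], [[0, 0, 10.8], [0, 0, 0]]])

```text
time_s: 30.82
tcp_pos: [0.5361, 0.317, 0.0101]
eef_rot: [179.9, -0.1, -90.0]
contact_force: [-0.2, 0.6, -0.8]
gripper_width: 0.0567
gripper_force: 20.0
```

Emit:
move_arm(targets=[[[0, 0, 0], [0, 0, 0]], [[0, 0, 0], [0, 0, 0]], [[0, 0, 0], [0, 0, 0]]], jaw=7.4)

```text
time_s: 31.2
tcp_pos: [0.5369, 0.3178, 0.0122]
eef_rot: [-180.0, 0.0, -90.0]
contact_force: [-1.1, -0.2, -0.3]
gripper_width: 0.0733
gripper_force: 0.0
```

Emit:
move_arm(targets=[[[0, 0, -3.0], [0, 0, 0]], [[0, 0, -7.3], [0, 0, 0]], [[0, 0, -12.8], [0, 0, 0]]])

```text
time_s: 31.58
tcp_pos: [0.5361, 0.317, 0.1403]
eef_rot: [179.9, -0.1, -90.0]
contact_force: [0.5, 0.9, 0.0]
gripper_width: 0.074
gripper_force: 0.0
```

```bash
python3 -c "
from h import *
p=(.4525,.0805)
plan((*p,.15,-87.5),(*p,.041,-87.5),step=.055)
plan((*p,.16,-87.5),step=.045)
"
```

```text
[[[4.7, 1.7, -0.2], [0, 0, -0.009]], [[9.5, 3.4, -0.4], [0, 0, -0.018]], [[14.2, 5.1, -0.6], [0, 0, -0.026]], [[18.9, 6.7, -0.8], [0, 0, -0.035]], [[23.7, 8.4, -1.0], [0, 0, -0.044]]]
[[[-0.0, 0.0, 5.5], [0, 0, 0.0]], [[-0.0, 0.0, 10.9], [0, 0, 0.0]]]
end [ 4.52700e-01  8.00000e-02  4.10000e-02 -8.74873e+01]
[[[-0.0, 0.0, -4.0], [0, 0, 0.0]], [[-0.0, 0.0, -7.9], [0, 0, 0.0]], [[-0.0, 0.0, -11.9], [0, 0, 0.0]]]
end [ 4.52700e-01  8.00000e-02  1.60000e-01 -8.74873e+01]
```

Emit:
move_arm(targets=[[[4.7, 1.7, -0.2], [0, 0, -0.009]], [[9.5, 3.4, -0.4], [0, 0, -0.018]], [[14.2, 5.1, -0.6], [0, 0, -0.026]], [[18.9, 6.7, -0.8], [0, 0, -0.035]], [[23.7, 8.4, -1.0], [0, 0, -0.044]]], jaw=8.0)

```text
time_s: 32.2
tcp_pos: [0.452, 0.0792, 0.1501]
eef_rot: [-179.9, 0.0, -87.4]
contact_force: [1.2, -0.8, -0.2]
gripper_width: 0.08
gripper_force: 0.0
```

Emit:
move_arm(targets=[[[0, 0, 0], [0, 0, 0]], [[0, 0, 4.5], [0, 0, 0]], [[0, 0, 8.5], [0, 0, 0]], [[0, 0, 10.9], [0, 0, 0]], [[0, 0, 10.9], [0, 0, 0]]])

```text
time_s: 32.83
tcp_pos: [0.4518, 0.0803, 0.0393]
eef_rot: [179.8, -0.1, -87.5]
contact_force: [-0.4, 0.4, 1.1]
gripper_width: 0.08
gripper_force: 0.0
```

Emit:
move_arm(targets=[[[0, 0, 0], [0, 0, 0]], [[0, 0, 0], [0, 0, 0]], [[0, 0, 0], [0, 0, 0]], [[0, 0, 0], [0, 0, 0]], [[0, 0, 0], [0, 0, 0]]], jaw=3.5)

```text
time_s: 33.45
tcp_pos: [0.4533, 0.081, 0.0415]
eef_rot: [-179.9, 0.0, -87.5]
contact_force: [-0.8, 0.6, 7.0]
gripper_width: 0.0538
gripper_force: 19.9
```

Emit:
move_arm(targets=[[[0, 0, -2.0], [0, 0, 0]], [[0, 0, -5], [0, 0, 0]], [[0, 0, -8.6], [0, 0, 0]], [[0, 0, -11.9], [0, 0, 0]], [[0, 0, -11.9], [0, 0, 0]]])

```text
time_s: 34.08
tcp_pos: [0.4539, 0.0812, 0.162]
eef_rot: [-179.7, 0.1, -87.5]
contact_force: [0.0, -0.3, -1.7]
gripper_width: 0.0537
gripper_force: 19.9
```

```bash
python3 -c "
from h import *
plan((.545,-.367,.17,-90),step=.05)
"
```

```text
[[[4.5, -0.7, -0.1], [0, 0, 0.004]], [[9.0, -1.5, -0.2], [0, 0, 0.009]], [[13.5, -2.2, -0.3], [0, 0, 0.013]], [[18.0, -2.9, -0.4], [0, 0, 0.018]], [[22.5, -3.6, -0.5], [0, 0, 0.022]]]
[[[4.5, -0.9, -0.1], [0, 0, 0.004]], [[9.0, -1.7, -0.2], [0, 0, 0.009]], [[13.5, -2.5, -0.3], [0, 0, 0.013]], [[18.0, -3.3, -0.4], [0, 0, 0.017]], [[22.5, -4.2, -0.5], [0, 0, 0.022]]]
end [  0.5454  -0.3672   0.17   -90.0083]
```

Emit:
move_arm(targets=[[[4.5, -0.7, -0.1], [0, 0, 0.004]], [[9.0, -1.5, -0.2], [0, 0, 0.009]], [[13.5, -2.2, -0.3], [0, 0, 0.013]], [[18.0, -2.9, -0.4], [0, 0, 0.018]], [[22.5, -3.6, -0.5], [0, 0, 0.022]]])

```text
time_s: 34.7
tcp_pos: [0.4978, -0.1441, 0.1634]
eef_rot: [179.9, 0.0, -88.8]
contact_force: [1.1, 1.6, -2.0]
gripper_width: 0.054
gripper_force: 19.9
```

Emit:
move_arm(targets=[[[4.5, -0.9, -0.1], [0, 0, 0.004]], [[9.0, -1.7, -0.2], [0, 0, 0.009]], [[13.5, -2.5, -0.3], [0, 0, 0.013]], [[18.0, -3.3, -0.4], [0, 0, 0.017]], [[22.5, -4.2, -0.5], [0, 0, 0.022]]])

```text
time_s: 35.33
tcp_pos: [0.5449, -0.3678, 0.1679]
eef_rot: [179.9, 0.1, -90.0]
contact_force: [1.1, 0.8, -1.1]
gripper_width: 0.0543
gripper_force: 19.9
```

Emit:
move_arm(targets=[[[0, 0, 2], [0, 0, 0]], [[0, 0, 4], [0, 0, 0]], [[0, 0, 4], [0, 0, 0]], [[0, 0, 4], [0, 0, 0]]])

```text
time_s: 35.83
tcp_pos: [0.5455, -0.3667, 0.1296]
eef_rot: [180.0, -0.0, -90.0]
contact_force: [-0.4, 0.2, -1.6]
gripper_width: 0.0539
gripper_force: 19.9
```

```bash
python3 -c "
from h import *
d=cap('scene');w=cap('wrist')
import pickle;pickle.dump((d,w),open('w5.pkl','wb'))
a=cv2.resize(d['image'][120:230,100:230],None,fx=4,fy=4,interpolation=cv2.INTER_CUBIC)[:,:400]
b=cv2.resize(w['image'],None,fx=400/560,fy=400/560,interpolation=cv2.INTER_AREA)
c=np.zeros((440,800,3),np.uint8);c[:440,:400]=a;c[:300,400:]=b;cv2.imwrite('pics/w5.png',c)"
```

```text
(no output)
```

View pics/w5.png

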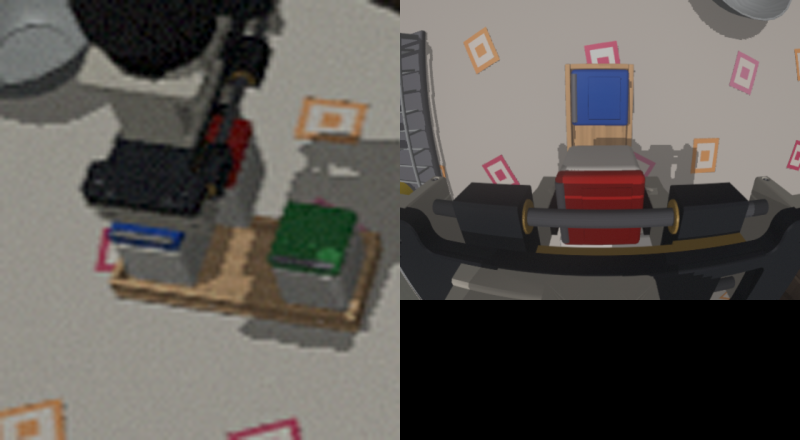

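```bash
python3 -c "
from h import *
import pickle;d,w=pickle.load(open('w5.pkl','rb'))
cv2.imwrite('pics/w6.png',cv2.resize(w['image'][70:350,180:400],None,fx=2.1,fy=2.1,interpolation=cv2.INTER_CUBIC))
for z in (.1035,.1675):
  for y in (-.394,-.384): print(z,y,[((proj(w,(x,y,z))-[180,70])*2.1).round() for x in (.518,.572)])
"
```

```text
0.1035 -0.394 [array([307., 277.]), array([116., 277.])]
0.1035 -0.384 [array([305., 310.]), array([117., 310.])]
0.1675 -0.394 [array([349., 375.]), array([ 74., 375.])]
0.1675 -0.384 [array([345., 419.]), array([ 78., 419.])]
```

View pics/w6.png

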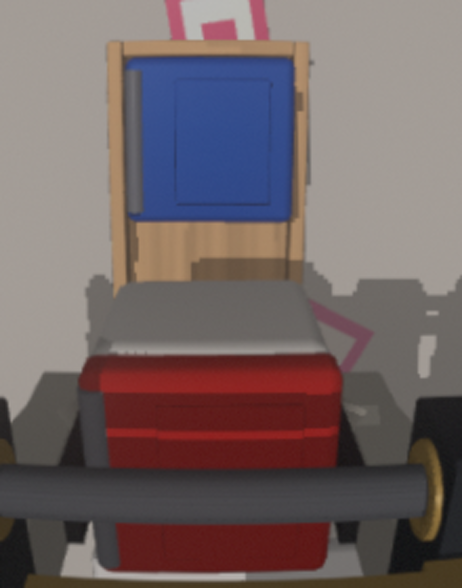

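```bash
python3 -c "
from h import *
import pickle;d,w=pickle.load(open('w5.pkl','rb'))
f=lambda u,v,z:at(w,70+v/2.1,180+u/2.1,z).round(4)
print(f(130,219,.072),f(292,219,.072),f(128,58,.072),f(294,58,.072),'rim',f(108,42,.023),f(309,42,.023),'bot',f(115,282,.1035),f(303,282,.1035))
"
```

```text
[ 0.5712 -0.4037] [ 0.5188 -0.4037] [ 0.5708 -0.4554] [ 0.5193 -0.4554] rim [ 0.5842 -0.4628] [ 0.5076 -0.4627] bot [ 0.5723 -0.3925] [ 0.519  -0.3925]
```

Emit:
move_arm(targets=[[[0.1, 0, 1.5], [0, 0, 0]], [[0.1, 0, 3], [0, 0, 0]], [[0.1, 0, 4.5], [0, 0, 0]], [[0.1, 0, 5.5], [0, 0, 0]], [[0.1, 0, 6.5], [0, 0, 0]]])

```text
time_s: 36.55
tcp_pos: [0.5454, -0.3677, 0.0637]
eef_rot: [180.0, 0.0, -90.0]
contact_force: [-0.4, -0.0, -0.9]
gripper_width: 0.0541
gripper_force: 19.9
```

Emit:
move_arm(targets=[[[0, 0, 0.7], [0, 0, 0]], [[0, 0, 1.4], [0, 0, 0]], [[0, 0, 2.1], [0, 0, 0]], [[0, 0, 2.8], [0, 0, 0]], [[0, 0, 2.8], [0, 0, 0]]])

```text
time_s: 37.17
tcp_pos: [0.545, -0.3675, 0.0359]
eef_rot: [179.9, 0.0, -90.0]
contact_force: [-0.3, -1.1, -0.8]
gripper_width: 0.0541
gripper_force: 19.9
```

Emit:
move_arm(targets=[[[0, 0, 0.1], [0, 0, 0]], [[0, 0, 0.2], [0, 0, 0]], [[0, 0, 0.3], [0, 0, 0]], [[0, 0, 0.3], [0, 0, 0]]])

```text
time_s: 37.67
tcp_pos: [0.5456, -0.3678, 0.0345]
eef_rot: [-180.0, -0.0, -90.0]
contact_force: [-2.2, 0.9, 5.4]
gripper_width: 0.054
gripper_force: 19.9
```

Contact with the base: release, rise, and move to where all can be seen.

Emit:
move_arm(targets=[[[0, 0, 0], [0, 0, 0]], [[0, 0, 0], [0, 0, 0]], [[0, 0, 0], [0, 0, 0]]], jaw=7.0)

```text
time_s: 38.05
tcp_pos: [0.5455, -0.3677, 0.0335]
eef_rot: [-180.0, -0.0, -90.0]
contact_force: [0.0, -0.4, 0.6]
gripper_width: 0.0696
gripper_force: 0.0
```

Emit:
move_arm(targets=[[[0, 0, -3], [0, 0, 0]], [[0, 0, -8], [0, 0, 0]], [[0, 0, -13.5], [0, 0, 0]], [[-5, 0, -18], [0, 0, 0]], [[-9, 0, -22], [0, 0, 0]]])

```text
time_s: 38.67
tcp_pos: [0.5451, -0.2769, 0.2547]
eef_rot: [180.0, 0.0, -90.1]
contact_force: [2.1, -0.8, 0.7]
gripper_width: 0.0702
gripper_force: 0.0
```

Emit:
move_arm(targets=[[[-3, 0, -5], [0, 0, 0]], [[-3, 0, -8.5], [0, 0, 0]], [[-3, 0, -8.5], [0, 0, 0]], [[-3, 0, -8.5], [0, 0, 0]]])

```text
time_s: 39.17
tcp_pos: [0.5451, -0.2475, 0.3379]
eef_rot: [180.0, 0.0, -90.0]
contact_force: [0.2, -0.5, -0.7]
gripper_width: 0.0701
gripper_force: 0.0
```

```bash
python3 -c "
from look import *
d=look('pics/w7.png',['pot_red','pot_green','pot_blue','pot_rack'])
import pickle;pickle.dump(d,open('w7.pkl','wb'))
t=cap('top')
a=cv2.resize(d['image'][0:200,200:360],None,fx=3,fy=3,interpolation=cv2.INTER_CUBIC)
b=cv2.resize(t['image'][120:280,90:350],None,fx=1.2,fy=1.2,interpolation=cv2.INTER_CUBIC)
c=np.zeros((600,800,3),np.uint8);c[:,:480]=a;c[:192,485:485+312]=b;cv2.imwrite('pics/w7c.png',c)"
```

```text
mask 0.97 [256.4, 48.6, 302.2, 101.1] [ 544. -373.] [61. 64.] 0.1
pot_green 0.73 [118. 278.] [ 0.547 -0.31 ]
   mask 0.82 [254.8, 102.5, 304.0, 144.7] [ 549. -303.] [63. 63.] 0.4
pot_blue 0.26 [ 76. 280.] [ 0.544 -0.372]
   mask 0.74 [256.6, 11.8, 303.0, 53.1] [ 546. -440.] [68. 63.] 89.8
   mask 0.87 [250.7, 16.4, 304.7, 143.7] [ 546. -370.] [199.  83.] 89.8
```

View pics/w7c.png

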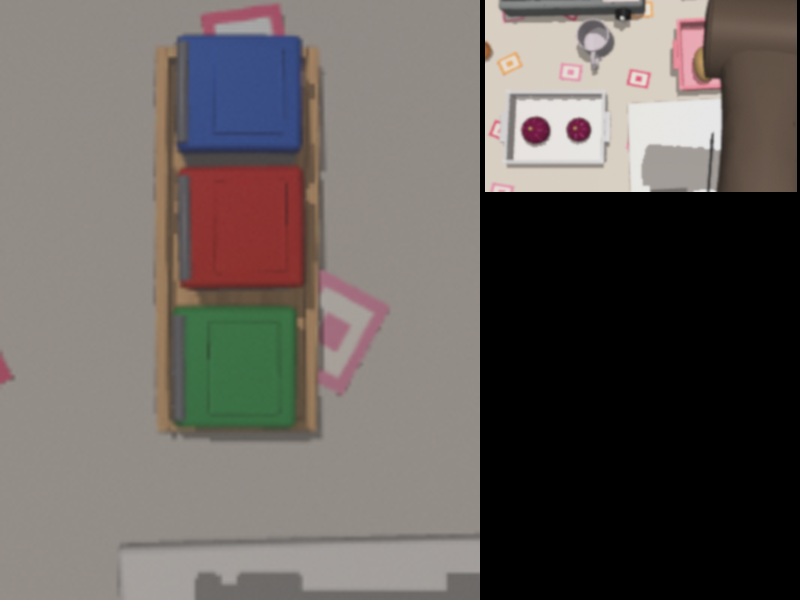

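```bash
python3 -c "
from h import *
import pickle;d=pickle.load(open('w7.pkl','rb'))
f=lambda P:np.mean([at(d,v/3,200+u/3,.072) for u,v in P],0).round(4)
print('red',f([(180,169),(303,168),(303,286),(182,286)]),'blue',f([(178,37),(301,36),(300,150),(179,152)]),'green',f([(174,308),(297,307),(296,426),(174,427)]))
s=cap('scene','pics/s8.png');cv2.imwrite('pics/s8c.png',cv2.resize(s['image'][130:300,110:470],None,fx=2.2,fy=2.2,interpolation=cv2.INTER_CUBIC))"
```

```text
red [ 0.5434 -0.3678] blue [ 0.5445 -0.4273] green [ 0.5464 -0.3069]
```

View pics/s8c.png

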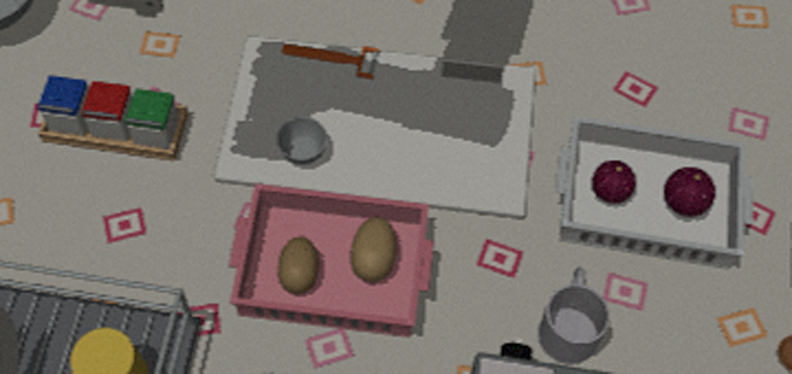

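The scene picture shows both potatoes in the pink tray (298,265 and 375,250) and both onions in the white one (613,182 and 690,190). The red pot stands level between blue and green at (107,108).

```bash
python3 -c "
from plant import r
print(r.close_job())"
```

```text
the job is handed in; nothing more can be done
None
```

The job is handed in, though the hand-in returned no verdict. The last pictures show both potatoes in the pink tray, both onions in the white tray, and the red pot upright about 2 mm from the gap's centre, with the green and blue pots where they started (within about 1 mm), at about 39 s on the robot's clock.

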